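Set out the coffee tray, handles to the open side

ROBOT

A 6-joint arm with a two-finger parallel gripper is mounted at the origin on the work surface. World frame = base frame: x ahead of the robot, y to its left, z up, the work surface at z = 0. Lengths are in m, angles in rad, forces in N, time in s.
With the tool pointing down it reaches from about 0.25 to 0.725 m from the base axis. Payload 4 kg.
Tool frame: the origin (TCP) lies on the front face of the gripper's body, between the roots of the fingers; the fingertips stand 73 mm ahead of it and the grasp point (between the pads) lies 54 mm ahead of it; z points along the fingers, y is the line along which they close (so a half turn about z gives the same grasp; the last joint's range is limited). The gripper opens to 85 mm and grips with 20 to 120 N. Pads are 22 mm wide; open, the fingers measure 114 mm over their backs; the gripper's body (76 mm by 85 mm) begins 54 mm behind the grasp point. The pads swing forward as they close: fully open they stand 13 mm farther back than shut.
Start: joints at [-1.104, 0.241, 0.005, 1.335, 0, 1.571], TCP at [0.225, -0.447, 0.304] pointing down, gripper open.
Joint ranges: [-2.72, 2.72], [-1.05, 1.87], [-1.09, 1.28], [-1.99, 2.15], [-1.42, 1.44], [-3.14, 3.14]. Speed limits (rad/s): [2.79, 2.79, 3.14, 3.14, 3.14, 3.14].

INTERFACE

Orientations are given as a unit quaternion [x, y, z, w].
In Python, from workcell import bot gives the robot as it stands. The module is installed in compiled form; this text tells all that it offers.
- The arm moves only by the tool step_arm, never from a script. Its argument "rows" is a list of rows, each a list of 2 entries, a list of its own where there are three numbers: the shift along the tool's x, y, z in mm, then the turn about the tool's z in degrees. A call has 1 to 12 rows; each row is the pose to reach, as a shift and turn from the pose commanded when the call began, along the tool's axes at that moment; what a row does not reach only later rows make up. A row lasts 1/8 s, in which the tool goes at most 62.5 mm and 10.7 degrees, less where a joint would pass 70% of its speed; a pose out of reach is approached as far as the arm can. A call with a gripper value outside its range is refused whole. "claw" is the gripper's target within -1 to 1 (shut at 1, half-way at 0, fully open at -1), set as the call begins (left out, the last holds). The fingers move at their own pace and stop on an object; the grip force is fixed at half the most. Time passes only in rows, so rows that repeat a pose let the fingers close. It gives the time, the measured TCP pose, the force, the opening and the grip force at its end, in the units of the state.
- bot.get_obs(): the state, without advancing time (a new reading comes with each control period).
- bot.camera(name): name is "side" or "top" or "wrist"; returns (picture, depth): 480x640x3 uint8, red, green, blue; 480x640 float32, m along the optical axis (not along the pixel's ray), 0 where there is no reading.
- bot.camera_params(name): a dict with "fx", "fy", "cx", "cy" (pixels), "D" ([k1, k2, p1, p2, k3] as OpenCV has them; the pictures are not rectified), "pose" (4x4, takes a point from camera to world coordinates). Camera axes: x right, y up, looking along -z (the intrinsics and any distortion apply to the point x, -y, -z); pixel columns grow to the right and rows downward; lengths in m; the calibration is good to about 2 mm. A picture is of the moment at which its call begins: read the wrist's pose just before it. camera_params takes no time and is no camera call; for the wrist camera it gives the pose at the moment of the call.
- bot.job_done(): hands the job in; it is judged then, once.
Trained networks look in the newest picture that a camera, given by its name, has taken for a name from the list of things; names that differ only in an ending like _2 or _b are one class to them, and where a whole thing is asked for, a point or a joint stands for the part that bears it (a point fixed in the world has none). Each returns a list of dicts, best first, with "score" (0 to 1); they miss things now and then, are a little off and sometimes report something else, mostly with a low value. They report only what shows in the picture. A call takes as long as a camera call.
- bot.trace(target, camera): "pixels" (480x640 bool, what is visible of it) and "uv" ([column, row] in pixels, amid what is visible of it).
The state is a dict: "clock": time; "joint_pos": joint angles; "joint_vel": joint speeds; "tau": joint torques, N m; "eef_pos": TCP position; "tool_rot": TCP orientation; "ft_force": force on the tool from outside, world axes, zero at the start; "ft_torque": the same for the moment, N m; "grip_width": finger opening in m; "grasp_force": force on a finger pad.
Only numpy, scipy, OpenCV 4.12 (cv2) and the standard library are available. Lean on these libraries where they do the work, as an engineer would, in place of code of your own. Each camera call takes 0.05 s, during which the arm holds its last target. There are 200 camera calls.

TASK

Set the two small mugs upright on the grey serving tray, one in each compartment, with both handles pointing straight out to the tray's open side (the long side without a wall) so that people can take them. Set them down gently, do not drop them, and leave the big mug alone.

Things in the scene. Friction and masses are not known exactly. Their poses are not given: they have to be found in the camera images.
- mug_a: small plain white ceramic mug with one D-shaped handle: 60 mm in diameter (52 at the foot), 62 mm high, wall 4 mm, about 0.16 kg, open at the top. Origin: centre of its underside, on the table at the start; z up, x from the axis out to the handle, which reaches to 54 mm from the axis, is 8 mm thick and spans heights 10 to 55 mm
- mug_b: the other small mug, identical to mug_a, same origin and axes
- mug_a_handle (a point): point in the middle of the handle of small mug a, 48 mm from the mug's axis and 34 mm above its underside
- mug_b_handle (a point): point in the middle of the handle of small mug b, 48 mm from the mug's axis and 34 mm above its underside
- tray: grey plastic tray, fixed, 122 (x) by 224 (y) mm. Origin: underside, midway between its two compartments; z up. Floor 6 mm thick; walls 6 mm thick, tops 20 mm above the table: back wall on the -x long side (inner face x = -52 mm), two end walls, a divider at y = 0. The +x long side (x = +65 mm) is open, without a wall. Compartments 103 mm wide, middles at x = 0, y = +54.5 and -54.5 mm
- big_mug: big white ceramic mug, 82 mm in diameter, 95 mm high, with a handle that reaches to 70 mm from the axis: not part of the job, leave it standing. Origin: centre of its underside, z up, x towards its handle

How it is judged:
By the outcome, as a careful person would: the job done as asked, in the order asked, and still so for the second after the job is handed in, with the robot touching nothing.
It also fails if it takes over 69 s, if anything falls off the work surface, if the arm or the gripper's body presses on something with over 40 N, if the wrist force passes 120 N, or if a joint passes its speed limit or range.

## Working session

There is one attempt and no reset: what is moved stays moved. The work goes in short steps, Python scripts to look and compute and a tool call to move; the robot and the scene stay as the last step left them, time stands still between calls to the robot, and variables do not carry over. Pictures are saved under pics/ and viewed, at most 10 in all, crops included, and the job is handed in when it is done.

Besides the shell and the picture viewer there is one more tool, called after "Request:" as name(argument=value, ...), one argument or row to a line, values as JSON. step_arm: Moves the arm, as the interface text tells. Its arguments: {"type":"object","properties":{"rows":{"type":"array"},"claw":{"type":"number"}},"required":["rows"]}

```bash
mkdir -p pics; cat > h.py <<'E'
import numpy as np, cv2
from workcell import bot
def cloud(name, depth, P=None):
    P=P or bot.camera_params(name)
    v,u=np.mgrid[0:480,0:640]
    K=np.array([[P["fx"],0,P["cx"]],[0,P["fy"],P["cy"]],[0,0,1.]])
    n=cv2.undistortPoints(np.stack([u,v],-1).reshape(-1,1,2).astype(np.float64),K,np.array(P["D"],float)).reshape(480,640,2)
    c=np.stack([n[...,0]*depth,-n[...,1]*depth,-depth,np.ones_like(depth)],-1)
    w=(c@np.array(P["pose"]).T)[...,:3]; w[depth<=0]=np.nan
    return w
E
python3 - <<'E'
from h import *
print(bot.get_obs())
for n in ["top","side"]:
    im,d=bot.camera(n); cv2.imwrite(f"pics/{n}0.png",im[...,::-1]); w=cloud(n,d); np.save(f"{n}.npy",w)
    print(n,np.round(bot.camera_params(n)["pose"],3).tolist())
    for t in ["mug_a","mug_a_handle","tray","big_mug"]:
        for r in bot.trace(t,n):
            q=w[r["pixels"]]; q=q[~np.isnan(q[:,0])]
            print(t,round(r["score"],2),np.round(r["uv"]),r["pixels"].sum(),np.round(np.nanmedian(q,0),3) if len(q) else None,np.round(np.percentile(q,[2,98],axis=0),3).tolist() if len(q) else None)
E
```

```text
{'clock': 0.0, 'joint_pos': array([-1.10400379e+00,  2.41409747e-01,  3.74112495e-03,  1.33517823e+00,
       -8.06333978e-06,  1.57078572e+00]), 'joint_vel': array([-0.00099043, -0.00153127,  0.00124024,  0.00017071, -0.0010579 ,
       -0.00219643]), 'tau': array([ 7.53433997e-04, -3.72318578e+01,  2.52408582e+01,  1.68231520e-02,
        1.59944721e-04,  8.95713413e-06]), 'eef_pos': array([ 0.22480056, -0.44609244,  0.30302085]), 'tool_rot': array([ 9.72884769e-01,  2.31288079e-01, -2.41043152e-04, -9.96533970e-04]), 'ft_force': array([ 0.62061949, -0.29294611, -0.55220806]), 'ft_torque': array([0.00616292, 0.01052372, 0.04883337]), 'grasp_force': 0.0, 'grip_width': 0.08517018362233357}
top [[-0.022, 0.984, -0.175, 0.428], [-0.999, -0.027, -0.025, -0.093], [-0.03, 0.174, 0.984, 0.924], [0.0, 0.0, 0.0, 1.0]]
mug_a 0.72 [486. 254.] 1121 [ 0.542 -0.389  0.034] [[0.513, -0.41, 0.002], [0.566, -0.341, 0.063]]
mug_a 0.58 [326. 306.] 919 [ 0.453 -0.078  0.006] [[0.424, -0.104, 0.001], [0.492, -0.052, 0.063]]
mug_a_handle 0.61 [325. 306.] 992 [ 0.452 -0.078  0.006] [[0.424, -0.105, -0.002], [0.491, -0.047, 0.063]]
tray 0.83 [166. 261.] 7228 [0.554 0.222 0.005] [[0.486, 0.112, 0.001], [0.622, 0.332, 0.02]]
big_mug 0.95 [354. 197.] 2097 [ 0.658 -0.144  0.036] [[0.605, -0.181, 0.001], [0.693, -0.105, 0.095]]
side [[0.996, 0.066, -0.052, 0.531], [-0.081, 0.601, -0.795, -0.71], [-0.022, 0.797, 0.604, 0.532], [0.0, 0.0, 0.0, 1.0]]
mug_a 0.96 [313. 405.] 2845 [ 0.54  -0.374  0.04 ] [[0.514, -0.412, 0.005], [0.568, -0.347, 0.063]]
mug_a 0.58 [254. 256.] 1652 [ 0.454 -0.093  0.041] [[0.424, -0.108, 0.002], [0.498, -0.05, 0.062]]
mug_a_handle 0.8 [248. 257.] 1632 [ 0.452 -0.093  0.042] [[0.423, -0.108, 0.003], [0.497, -0.05, 0.062]]
tray 0.7 [303. 181.] 3067 [0.552 0.21  0.007] [[0.484, 0.105, 0.002], [0.619, 0.335, 0.021]]
tray 0.23 [314. 406.] 2918 [ 0.54  -0.373  0.039] [[0.513, -0.412, 0.003], [0.568, -0.343, 0.063]]
```

View pics/top0.png

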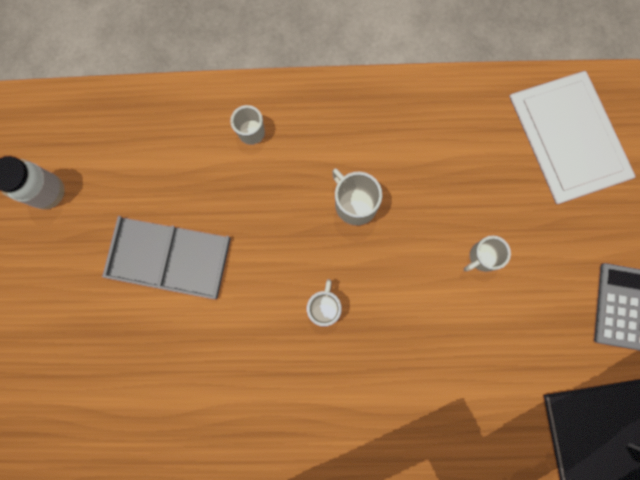

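View pics/side0.png

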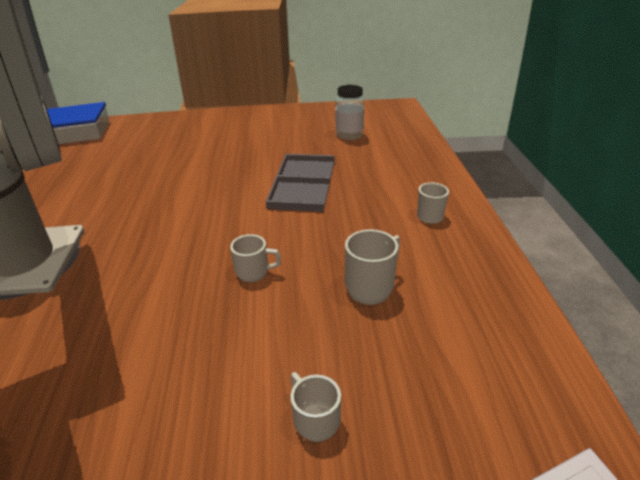

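```bash
python3 - <<'E'
from h import *
from scipy.optimize import least_squares
for n in ["top","side"]:
    w=np.load(n+".npy").reshape(-1,3); w=w[~np.isnan(w[:,0])]
    for c in [(0.541,-0.38),(0.454,-0.078)]:
        # rim height points
        s=w[(np.hypot(w[:,0]-c[0],w[:,1]-c[1])<.075)&(w[:,2]>.056)&(w[:,2]<.068)]
        f=least_squares(lambda p:np.hypot(s[:,0]-p[0],s[:,1]-p[1])-.028,c,loss="soft_l1",f_scale=.002).x
        s=w[(np.hypot(w[:,0]-f[0],w[:,1]-f[1])<.06)&(np.hypot(w[:,0]-f[0],w[:,1]-f[1])>.036)&(w[:,2]>.012)&(w[:,2]<.058)]
        m=np.median(s,0) if len(s) else f
        print(n,"mug",np.round(f,4),len(s),"handle",np.round(m,4),"ang",np.degrees(np.arctan2(m[1]-f[1],m[0]-f[0])))
    s=w[(w[:,2]>.016)&(w[:,2]<.024)&(w[:,1]>.08)&(w[:,1]<.36)&(w[:,0]>.42)&(w[:,0]<.7)]
    r=cv2.minAreaRect(s[:,:2].astype(np.float32)*1000); print("tray wall",r)
    s=w[(w[:,2]>.004)&(w[:,2]<.024)&(w[:,1]>.08)&(w[:,1]<.36)&(w[:,0]>.42)&(w[:,0]<.7)]
    r=cv2.minAreaRect(s[:,:2].astype(np.float32)*1000); print("tray all",r)
E
```

```text
top mug [ 0.5404 -0.3826] 65 handle [ 0.5179 -0.3417  0.0495] ang 118.75806315764345
top mug [ 0.4495 -0.0777] 41 handle [ 0.4923 -0.0868  0.0515] ang -11.990505267298389
tray wall ((554.7505493164062, 222.82391357421875), (224.90451049804688, 120.8342514038086), 78.02833557128906)
tray all ((555.5020751953125, 216.71633911132812), (275.73095703125, 257.5745849609375), 2.375584125518799)
side mug [ 0.541  -0.3836] 85 handle [ 0.5167 -0.3435  0.0507] ang 121.27774721827097
side mug [ 0.4497 -0.0789] 127 handle [ 0.4954 -0.0893  0.0393] ang -12.814217931190427
tray wall ((554.2733764648438, 222.98660278320312), (229.5207977294922, 121.44493103027344), 78.4702377319336)
tray all ((554.2132568359375, 222.1241455078125), (231.62257385253906, 121.5757064819336), 78.21121978759766)
```

```bash
python3 - <<'E'
from h import *
a=np.radians(-11.8); ex=np.array([np.cos(a),np.sin(a)]); ey=np.array([-ex[1],ex[0]])
for n in ["top","side"]:
    w=np.load(n+".npy").reshape(-1,3); w=w[~np.isnan(w[:,0])]
    d=w[:,:2]-[.5545,.2229]; x=d@ex*1000; y=d@ey*1000
    for nm,u,v,ov in [("x",x,y,(abs(abs(y)-55)<40)),("y",y,x,abs(x)<40)]:
        L=75 if nm=="x" else 130
        print(n,nm,[(b,round(float(np.percentile(w[s,2],80))*1000,1)) for b in range(-L,L,3) for s in [ov&(u>=b)&(u<b+3)] if s.sum()>5 and (nm=="x" or abs(b)>100 or abs(b)<10)])
im=cv2.imread("pics/top0.png"); cv2.imwrite("pics/tray.png",cv2.resize(im[205:310,90:245],None,fx=5,fy=5,interpolation=cv2.INTER_CUBIC))
E
```

```text
top x [(-75, 0.0), (-72, 0.8), (-69, 0.6), (-66, 0.8), (-63, 0.5), (-60, 19.9), (-57, 19.4), (-54, 6.4), (-51, 6.1), (-48, 6.6), (-45, 6.5), (-42, 6.4), (-39, 6.4), (-36, 6.4), (-33, 6.3), (-30, 6.7), (-27, 6.6), (-24, 6.1), (-21, 6.5), (-18, 6.5), (-15, 6.7), (-12, 6.2), (-9, 6.4), (-6, 6.9), (-3, 6.5), (0, 6.6), (3, 6.3), (6, 6.2), (9, 6.1), (12, 6.0), (15, 6.1), (18, 6.0), (21, 6.2), (24, 5.8), (27, 6.0), (30, 6.5), (33, 6.3), (36, 6.1), (39, 6.1), (42, 6.5), (45, 6.5), (48, 6.2), (51, 6.0), (54, 6.0), (57, 6.2), (60, 0.3), (63, -0.2), (66, -0.0), (69, 0.2), (72, 0.2)]
top y [(-130, 0.0), (-127, 0.6), (-124, 0.0), (-121, 0.4), (-118, -0.1), (-115, 11.9), (-112, 19.4), (-109, 20.0), (-106, 17.8), (-103, 6.7), (-7, 13.1), (-4, 19.4), (-1, 20.3), (5, 7.3), (8, 6.8), (101, 7.9), (104, 18.1), (107, 20.2), (110, 19.0), (119, 0.9), (122, 0.1), (125, 0.1), (128, 0.5)]
side x [(-75, 1.4), (-72, 0.9), (-63, 19.9), (-60, 20.5), (-57, 18.5), (-54, 6.9), (-51, 6.9), (-48, 6.8), (-45, 6.6), (-42, 7.0), (-39, 7.0), (-36, 6.8), (-33, 6.8), (-30, 6.9), (-27, 6.9), (-24, 6.8), (-21, 7.0), (-18, 6.8), (-15, 7.1), (-12, 6.7), (-9, 7.3), (-6, 7.1), (-3, 7.1), (0, 7.0), (3, 6.4), (6, 6.8), (9, 6.6), (12, 6.9), (15, 6.6), (18, 7.0), (21, 7.0), (24, 6.6), (27, 7.3), (30, 6.5), (33, 6.6), (36, 6.8), (39, 6.8), (42, 6.7), (45, 6.5), (48, 6.7), (51, 6.6), (54, 6.9), (57, 6.8), (60, 2.4), (63, 1.0), (66, 1.0), (69, 0.6), (72, 0.7)]
side y [(-130, 0.4), (-127, 0.8), (-124, 0.2), (-121, 0.3), (-118, 1.2), (-115, 14.9), (-112, 18.0), (-109, 19.9), (-7, 17.4), (-4, 18.4), (-1, 19.3), (2, 19.0), (101, 17.4), (104, 17.3), (107, 19.4), (110, 19.9)]
```

View pics/tray.png

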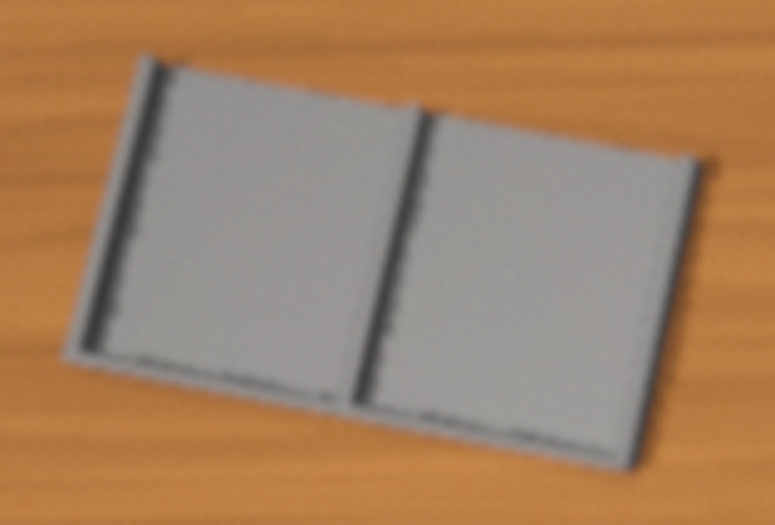

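```bash
cat >> h.py <<'E'
from scipy.spatial.transform import Rotation as R
from scipy.optimize import least_squares
def plan(x,y,z,psi):  # psi: world direction of tool y, deg; prints shift mm and turn deg
    o=bot.get_obs(); M=R.from_quat(o["tool_rot"]).as_matrix()
    p0=np.degrees(np.arctan2(M[1,1],M[0,1])); a=np.radians(p0)
    Y=np.array([np.cos(a),np.sin(a),0]); X=np.array([-Y[1],Y[0],0])
    d=(np.array([x,y,z])-o["eef_pos"])*1000
    print("t",round(o["clock"],2),"shift",np.round([d@X,d@Y,-d[2]],1),"turn",round((p0-psi+180)%360-180,1),"psi",round(p0,1),"j6",round(o["joint_pos"][5],2))
def mug(w,c):
    w=w.reshape(-1,3); w=w[~np.isnan(w[:,0])]
    s=w[(np.hypot(w[:,0]-c[0],w[:,1]-c[1])<.06)]; h=np.percentile(s[:,2],98)
    z0=c[2]
    s=s[(s[:,2]>z0+.056)&(s[:,2]<z0+.068)]
    f=least_squares(lambda p:np.hypot(s[:,0]-p[0],s[:,1]-p[1])-.028,c[:2],loss="soft_l1",f_scale=.002).x
    r=np.hypot(w[:,0]-f[0],w[:,1]-f[1]); s=w[(r<.06)&(r>.036)&(w[:,2]>z0+.012)&(w[:,2]<z0+.058)]
    m=np.median(s,0)
    print("mug",np.round(f,4),"top",round(h,3),"handle",len(s),np.round(m,3),"ang",round(np.degrees(np.arctan2(m[1]-f[1],m[0]-f[0])),1))
E
python3 -c "
from h import *
plan(.4496,-.078,.25,77.6)"
```

```text
t 0.5 shift [ 366.4 -228.    53.9] turn -140.9 psi -63.3 j6 1.57
```

Request:
step_arm(
  rows=[
    [[40,-25,0],-10],
    [[80,-50,6],-20],
    [[120,-75,12],-30],
    [[160,-100,18],-40],
    [[200,-125,24],-50],
    [[240,-150,30],-60],
    [[280,-175,36],-70],
    [[320,-200,42],-80],
    [[350,-218,50],-90],
    [[366,-228,54],-100],
    [[366,-228,54],-110],
    [[366,-228,54],-120],
  ],
  claw=-1,
)

```text
clock: 2.0
eef_pos: [0.4494, -0.0777, 0.2498]
tool_rot: [0.283, 0.959, -0.0, -0.0]
ft_force: [-0.3, 0.5, -0.9]
grip_width: 0.0852
grasp_force: 0.0
```

Request:
step_arm(
  rows=[
    [[0,0,0],-10],
    [[0,0,0],-20.9],
    [[0,0,0],-20.9],
    [[0,0,0],-20.9],
  ],
)

```text
clock: 2.5
eef_pos: [0.4493, -0.0782, 0.25]
tool_rot: [0.109, 0.994, 0.0, 0.0]
ft_force: [0.2, 0.7, -0.3]
grip_width: 0.0857
grasp_force: 0.0
```

```bash
python3 - <<'E'
from h import *
P=bot.camera_params("wrist"); im,d=bot.camera("wrist"); cv2.imwrite("pics/w1.png",im[...,::-1])
w=cloud("wrist",d,P); mug(w,(.4496,-.078,0)); plan(.4496,-.078,.094,77.6); print(bot.get_obs()["eef_pos"])
E
```

```text
mug [ 0.448  -0.0798] top 0.272 handle 152 [ 0.49  -0.088  0.053] ang -11.5
t 2.55 shift [ -0.3   0.3 156. ] turn -0.1 psi 77.5 j6 0.05
[ 0.44926365 -0.07819569  0.24996753]
```

View pics/w1.png

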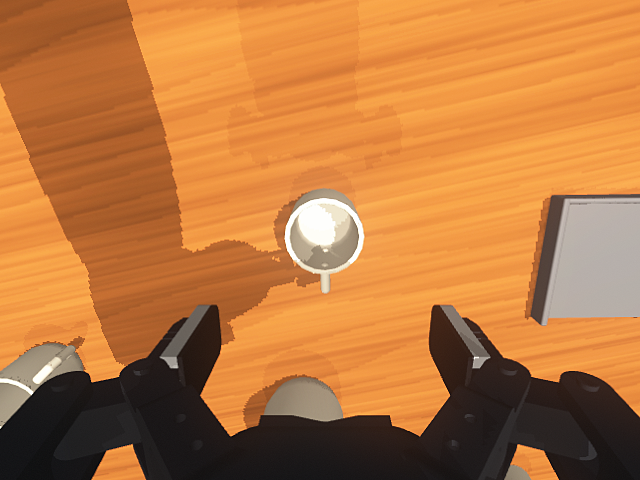

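Request:
step_arm(
  rows=[
    [[0,-1,40],0],
    [[0,-1,80],0],
    [[0,-1,120],0],
    [[0,-1,140],0],
    [[0,-1,156],0],
    [[0,-1,156],0],
  ],
)

```text
clock: 3.3
eef_pos: [0.4481, -0.079, 0.0928]
tool_rot: [0.108, 0.994, 0.0, -0.002]
ft_force: [-0.7, 1.3, 0.8]
grip_width: 0.0855
grasp_force: 0.0
```

Request:
step_arm(
  rows=[
    [[0,0,0],0],
    [[0,0,0],0],
    [[0,0,0],0],
    [[0,0,0],0],
    [[0,0,0],0],
    [[0,0,0],0],
    [[0,0,0],0],
    [[0,0,0],0],
  ],
  claw=1,
)

```text
clock: 4.3
eef_pos: [0.4498, -0.0792, 0.0953]
tool_rot: [0.108, 0.994, -0.0, 0.001]
ft_force: [-1.3, 0.2, 5.3]
grip_width: 0.0586
grasp_force: 63.6
```

Request:
step_arm(
  rows=[
    [[0,0,-10],0],
    [[0,0,-30],0],
    [[0,0,-60],0],
    [[0,0,-90],0],
    [[0,0,-120],0],
    [[0,0,-130],0],
    [[0,0,-130],0],
  ],
)

```text
clock: 5.18
eef_pos: [0.4492, -0.0792, 0.2243]
tool_rot: [0.108, 0.994, -0.0, 0.001]
ft_force: [-0.1, 0.2, -1.4]
grip_width: 0.0585
grasp_force: 64.7
```

```bash
python3 - <<'E'
from h import *
o=bot.get_obs();print(o["grip_width"],o["grasp_force"],o["eef_pos"])
for n in ["wrist","top"]:
    P=bot.camera_params(n); im,d=bot.camera(n)
    w=cloud(n,d,P)
    if n=="wrist": cv2.imwrite("pics/w2.png",im[...,::-1])
    mug(w,(.4496,-.079,.131))
    if n=="top":
        q=w.reshape(-1,3); 
plan(.562,.276,.224,78.2)
E
```

```text
0.05852637343987839 64.68059187638573 [ 0.44919039 -0.07921788  0.22426991]
mug [ 0.447  -0.0798] top 0.246 handle 1119 [ 0.444 -0.044  0.177] ang 94.1
mug [ 0.4496 -0.079 ] top 0.625 handle 0 [nan nan nan] ang nan
t 5.28 shift [-35.1 371.1  -1.2] turn -0.6 psi 77.6 j6 0.04
  return _methods._mean(a, axis=axis, dtype=dtype,
  ret = um.true_divide(
```

View pics/w2.png

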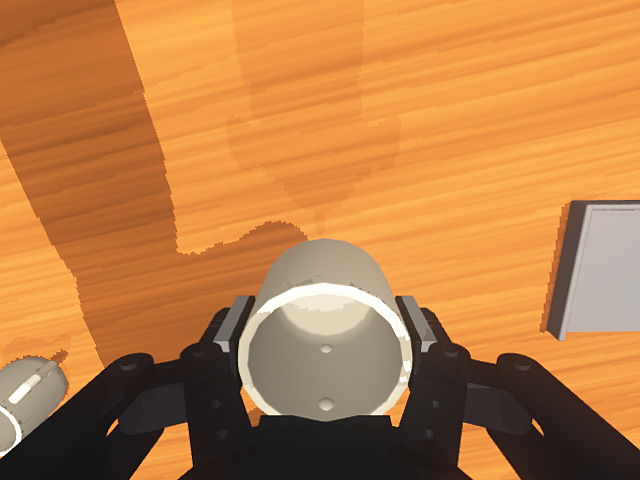

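Request:
step_arm(
  rows=[
    [[-2,25,0],0],
    [[-6,65,0],0],
    [[-10,110,0],0],
    [[-15,155,0],0],
    [[-20,200,0],0],
    [[-24,245,0],0],
    [[-28,290,0],0],
    [[-32,330,0],-0.6],
    [[-34,358,0],-0.6],
    [[-35,371,0],-0.6],
    [[-35,371,0],-0.6],
    [[-35,371,0],-0.6],
  ],
)

```text
clock: 6.78
eef_pos: [0.5622, 0.2745, 0.2234]
tool_rot: [0.103, 0.995, -0.001, -0.001]
ft_force: [-0.1, 0.2, -1.6]
grip_width: 0.0588
grasp_force: 64.9
```

Request:
step_arm(
  rows=[
    [[0,0,30],0],
    [[0,0,60],0],
    [[0,0,85],0],
    [[0,0,100],0],
    [[0,0,110],0],
    [[0,0,116],0],
    [[0,0,118],0],
    [[0,0,118],0],
    [[0,0,118],0],
  ],
)

```text
clock: 7.9
eef_pos: [0.5629, 0.276, 0.1065]
tool_rot: [0.102, 0.995, 0.0, 0.001]
ft_force: [-0.1, -0.3, -1.6]
grip_width: 0.0586
grasp_force: 64.9
```

```bash
python3 - <<'E'
from h import *
plan(.562,.276,.100,78.2); print(bot.get_obs()["eef_pos"])
im,d=bot.camera("side"); w=cloud("side",d)
a=np.radians(-11.8); q=w.reshape(-1,3); q=q[np.isfinite(q[:,0])]
s=q[(np.hypot(q[:,0]-.562,q[:,1]-.276)<.04)]; print(np.histogram(s[:,2],np.arange(0,.1,.004)))
im=im[...,::-1]; cv2.imwrite("pics/s2.png",cv2.resize(im[60:260,220:420],None,fx=3,fy=3))
E
```

```text
t 7.9 shift [ 0.9 -0.2  6.5] turn 0.1 psi 78.3 j6 0.66
[0.56294149 0.27599164 0.1065481 ]
(array([  2, 174,   9,  17,  28,  31,  47,  47,  37,  28,  41,  34,  35,
        47,  40,  50,  62,  46,  56,   3,   2,   8,   9,   7]), array([0.   , 0.004, 0.008, 0.012, 0.016, 0.02 , 0.024, 0.028, 0.032,
       0.036, 0.04 , 0.044, 0.048, 0.052, 0.056, 0.06 , 0.064, 0.068,
       0.072, 0.076, 0.08 , 0.084, 0.088, 0.092, 0.096]))
```

View pics/s2.png

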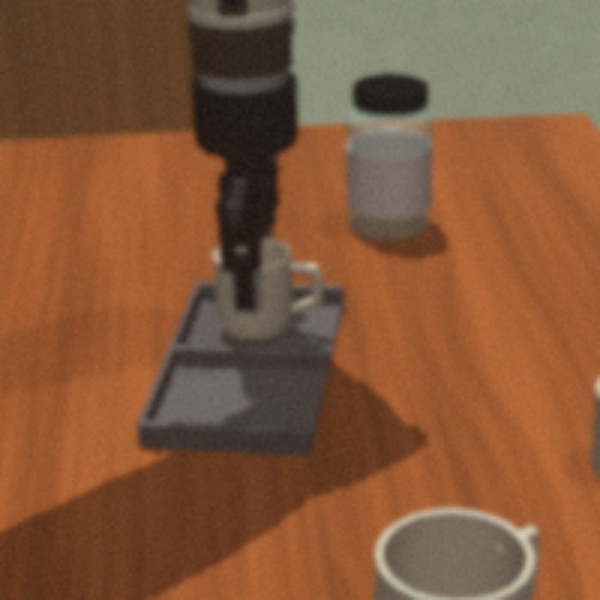

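Request:
step_arm(
  rows=[
    [[0,0,1.5],0],
    [[0,0,3],0],
    [[0,0,4],0],
    [[0,0,5],0],
    [[0,0,5],0],
    [[0,0,5],0],
  ],
)

```text
clock: 8.7
eef_pos: [0.5626, 0.2757, 0.1014]
tool_rot: [0.102, 0.995, 0.0, 0.0]
ft_force: [-2.0, -0.9, 3.7]
grip_width: 0.0586
grasp_force: 65.2
```

Request:
step_arm(
  rows=[
    [[0,0,0],0],
    [[0,0,0],0],
    [[0,0,0],0],
    [[0,0,0],0],
    [[0,0,0],0],
    [[0,0,0],0],
  ],
  claw=-1,
)

```text
clock: 9.45
eef_pos: [0.5626, 0.2757, 0.1009]
tool_rot: [0.102, 0.995, 0.0, 0.0]
ft_force: [0.6, 0.4, -0.0]
grip_width: 0.0854
grasp_force: 0.0
```

Request:
step_arm(
  rows=[
    [[0,0,-10],0],
    [[0,0,-35],0],
    [[0,0,-75],0],
    [[0,0,-120],0],
    [[0,0,-150],0],
    [[0,0,-150],0],
  ],
)

```text
clock: 10.2
eef_pos: [0.5641, 0.2765, 0.2554]
tool_rot: [0.102, 0.995, 0.002, 0.003]
ft_force: [0.1, 0.1, -0.2]
grip_width: 0.0854
grasp_force: 0.0
```

```bash
python3 - <<'E'
from h import *
n="wrist";P=bot.camera_params(n); im,d=bot.camera(n); w=cloud(n,d,P); mug(w,(.562,.276,.006))
n="side";im,d=bot.camera(n); w=cloud(n,d); mug(w,(.562,.276,.006)); mug(w,(.541,-.383,0))
plan(.541,-.383,.25,210)
E
```

```text
mug [0.5607 0.2752] top 0.278 handle 1214 [0.555 0.279 0.019] ang 148.7
mug [0.5627 0.2761] top 0.382 handle 140 [0.6   0.266 0.026] ang -14.5
mug [ 0.541  -0.3836] top 0.062 handle 87 [ 0.517 -0.344  0.051] ang 121.4
t 10.3 shift [-113.1 -649.3    1.2] turn -131.8 psi 78.2 j6 0.66
```

Request:
step_arm(
  rows=[
    [[-5,-30,0],-10],
    [[-14,-80,0],-20],
    [[-23,-132,0],-30],
    [[-32,-184,0],-40],
    [[-41,-236,0],-50],
    [[-50,-288,0],-60],
    [[-59,-340,0],-70],
    [[-68,-392,0],-80],
    [[-77,-444,0],-90],
    [[-86,-496,0],-100],
    [[-95,-548,0],-110],
    [[-104,-600,0],-120],
  ],
)

```text
clock: 11.8
eef_pos: [0.5412, -0.3341, 0.2488]
tool_rot: [0.812, -0.584, -0.002, 0.0]
ft_force: [0.7, -0.3, 0.1]
grip_width: 0.0853
grasp_force: 0.0
```

```bash
python3 -c "
from h import *
plan(.541,-.383,.25,210)"
```

```text
t 11.8 shift [46.3 15.8 -1.2] turn -11.4 psi -161.4 j6 -2.45
```

Request:
step_arm(
  rows=[
    [[24,8,0],-6],
    [[40,14,0],-11.4],
    [[46,16,0],-11.4],
    [[46,16,0],-11.4],
    [[46,16,0],-11.4],
  ],
)

```text
clock: 12.42
eef_pos: [0.5415, -0.3806, 0.2506]
tool_rot: [0.865, -0.503, -0.0, -0.0]
ft_force: [-0.2, -0.2, 0.6]
grip_width: 0.0852
grasp_force: 0.0
```

```bash
python3 - <<'E'
from h import *
n="wrist";P=bot.camera_params(n); im,d=bot.camera(n); w=cloud(n,d,P); mug(w,(.541,-.383,0)); cv2.imwrite("pics/w3.png",im[...,::-1])
plan(.5407,-.3835,.094,210)
E
```

```text
mug [ 0.5417 -0.3861] top 0.273 handle 156 [ 0.52  -0.35   0.052] ang 120.9
t 12.47 shift [  2.1   2.2 156.8] turn -0.3 psi -150.3 j6 -2.7
```

View pics/w3.png

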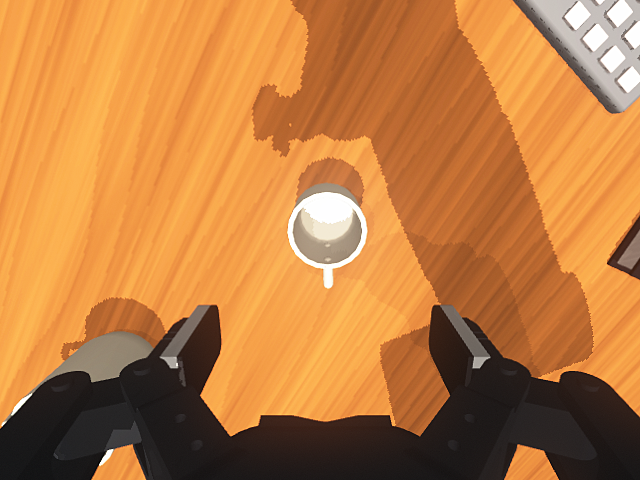

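Request:
step_arm(
  rows=[
    [[3,2,30],-0.8],
    [[3,2,75],-0.8],
    [[3,2,120],-0.8],
    [[3,2,145],-0.8],
    [[3,2,157],-0.8],
    [[3,2,157],-0.8],
    [[3,2,157],-0.8],
  ],
)

```text
clock: 13.35
eef_pos: [0.5421, -0.3856, 0.0957]
tool_rot: [0.868, -0.497, 0.002, 0.0]
ft_force: [0.2, -0.2, 0.7]
grip_width: 0.0855
grasp_force: 0.0
```

Request:
step_arm(
  rows=[
    [[0,0,0],0],
    [[0,0,0],0],
    [[0,0,0],0],
    [[0,0,0],0],
    [[0,0,0],0],
    [[0,0,0],0],
    [[0,0,0],0],
  ],
  claw=1,
)

```text
clock: 14.22
eef_pos: [0.542, -0.3857, 0.0959]
tool_rot: [0.868, -0.497, 0.002, 0.0]
ft_force: [-0.2, 0.9, 6.6]
grip_width: 0.0588
grasp_force: 63.7
```

Request:
step_arm(
  rows=[
    [[0,0,-10],0],
    [[0,0,-30],0],
    [[0,0,-60],0],
    [[0,0,-90],0],
    [[0,0,-120],0],
    [[0,0,-130],0],
    [[0,0,-130],0],
    [[0,0,-130],0],
  ],
)

```text
clock: 15.22
eef_pos: [0.5405, -0.3847, 0.222]
tool_rot: [0.868, -0.497, -0.002, -0.0]
ft_force: [-0.5, 0.2, -2.0]
grip_width: 0.0584
grasp_force: 64.5
```

```bash
python3 - <<'E'
from h import *
n="wrist";P=bot.camera_params(n); im,d=bot.camera(n); cv2.imwrite("pics/w4.png",im[...,::-1])
plan(.540,.169,.224,78.2)
E
```

```text
t 15.28 shift [-477.6 -280.1   -2.1] turn 132.2 psi -149.6 j6 -2.72
```

View pics/w4.png

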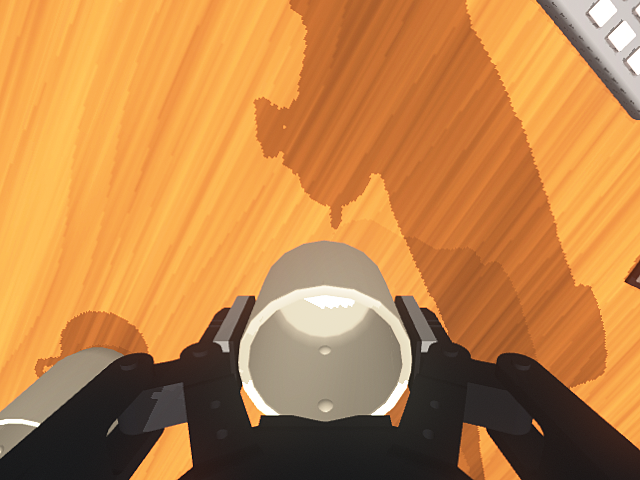

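Request:
step_arm(
  rows=[
    [[-15,-9,0],9],
    [[-50,-29,0],19],
    [[-92,-54,0],29],
    [[-135,-79,0],39],
    [[-178,-104,0],49],
    [[-221,-130,0],59],
    [[-264,-155,0],69],
    [[-307,-180,0],79],
    [[-350,-205,0],89],
    [[-393,-230,0],99],
    [[-430,-252,0],109],
    [[-458,-269,0],119],
  ],
)

```text
clock: 16.77
eef_pos: [0.5401, 0.1478, 0.2227]
tool_rot: [-0.01, 1.0, -0.0, -0.001]
ft_force: [-0.4, 0.4, -1.6]
grip_width: 0.0587
grasp_force: 64.5
```

```bash
python3 -c "
from h import *
plan(.540,.169,.224,78.2)"
```

```text
t 16.77 shift [-0.3 21.2 -1.3] turn 13.0 psi 91.2 j6 0.25
```

Request:
step_arm(
  rows=[
    [[0,12,0],7],
    [[0,20,0],13],
    [[0,22,0],13],
    [[0,22,0],13],
    [[0,22,0],13],
    [[0,22,0],13],
  ],
)

```text
clock: 17.52
eef_pos: [0.5405, 0.1675, 0.2239]
tool_rot: [0.101, 0.995, -0.0, -0.0]
ft_force: [-1.0, -0.5, -1.3]
grip_width: 0.0589
grasp_force: 64.6
```

```bash
python3 -c "
from h import *
plan(.540,.169,.101,78.2)"
```

```text
t 17.52 shift [  0.8   1.3 122.9] turn 0.2 psi 78.4 j6 0.5
```

Request:
step_arm(
  rows=[
    [[0,1,30],0.2],
    [[0,1,60],0.2],
    [[0,1,85],0.2],
    [[0,1,100],0.2],
    [[0,1,110],0.2],
    [[0,1,116],0.2],
    [[0,1,116],0.2],
    [[0,1,116],0.2],
  ],
)

```text
clock: 18.52
eef_pos: [0.5411, 0.1691, 0.1087]
tool_rot: [0.102, 0.995, 0.0, 0.001]
ft_force: [-0.3, 0.1, -1.2]
grip_width: 0.0583
grasp_force: 64.6
```

Request:
step_arm(
  rows=[
    [[0,0,1.5],0],
    [[0,0,3],0],
    [[0,0,4],0],
    [[0,0,5],0],
    [[0,0,5],0],
    [[0,0,5],0],
  ],
)

```text
clock: 19.27
eef_pos: [0.5406, 0.169, 0.1029]
tool_rot: [0.102, 0.995, 0.0, -0.0]
ft_force: [-0.5, 0.8, -1.5]
grip_width: 0.0587
grasp_force: 64.6
```

Request:
step_arm(
  rows=[
    [[0,0,0.7],0],
    [[0,0,1],0],
    [[0,0,1],0],
    [[0,0,1],0],
  ],
)

```text
clock: 19.77
eef_pos: [0.5406, 0.169, 0.1019]
tool_rot: [0.102, 0.995, 0.0, 0.0]
ft_force: [0.4, -0.1, -1.2]
grip_width: 0.0588
grasp_force: 64.7
```

Request:
step_arm(
  rows=[
    [[0,0,0.6],0],
    [[0,0,0.8],0],
    [[0,0,0.8],0],
    [[0,0,0.8],0],
  ],
)

```text
clock: 20.27
eef_pos: [0.5408, 0.1689, 0.1018]
tool_rot: [0.102, 0.995, 0.0, 0.0]
ft_force: [-2.0, -1.8, 4.3]
grip_width: 0.0588
grasp_force: 65.1
```

Contact is made, so I release and retreat.

Request:
step_arm(
  rows=[
    [[0,0,0],0],
    [[0,0,0],0],
    [[0,0,0],0],
    [[0,0,0],0],
    [[0,0,0],0],
    [[0,0,0],0],
  ],
  claw=-1,
)

```text
clock: 21.02
eef_pos: [0.5406, 0.169, 0.1011]
tool_rot: [0.102, 0.995, 0.0, -0.0]
ft_force: [0.3, 0.2, -0.2]
grip_width: 0.0853
grasp_force: 0.0
```

Request:
step_arm(
  rows=[
    [[0,0,-10],0],
    [[0,0,-35],0],
    [[0,0,-75],0],
    [[0,0,-120],0],
    [[0,-50,-150],0],
    [[0,-100,-150],0],
    [[0,-150,-150],0],
    [[0,-200,-150],0],
    [[0,-250,-150],0],
    [[0,-250,-150],0],
  ],
)

```text
clock: 22.28
eef_pos: [0.489, -0.0786, 0.252]
tool_rot: [0.105, 0.994, -0.0, 0.0]
ft_force: [0.4, 0.0, 0.7]
grip_width: 0.0856
grasp_force: 0.0
```

```bash
python3 - <<'E'
from h import *
for n in ["top","side"]:
    im,d=bot.camera(n); w=cloud(n,d)
    if n=="top": cv2.imwrite("pics/top9.png",cv2.resize(im[195:320,80:255,::-1],None,fx=4,fy=4))
    mug(w,(.562,.276,.006)); mug(w,(.540,.169,.006))
E
```

```text
mug [0.5626 0.2758] top 0.068 handle 236 [0.568 0.268 0.02 ] ang -56.7
mug [0.5418 0.1684] top 0.067 handle 226 [0.547 0.161 0.02 ] ang -54.9
mug [0.5624 0.2762] top 0.069 handle 102 [0.605 0.267 0.034] ang -12.0
mug [0.542  0.1687] top 0.068 handle 157 [0.579 0.157 0.027] ang -17.0
```

View pics/top9.png

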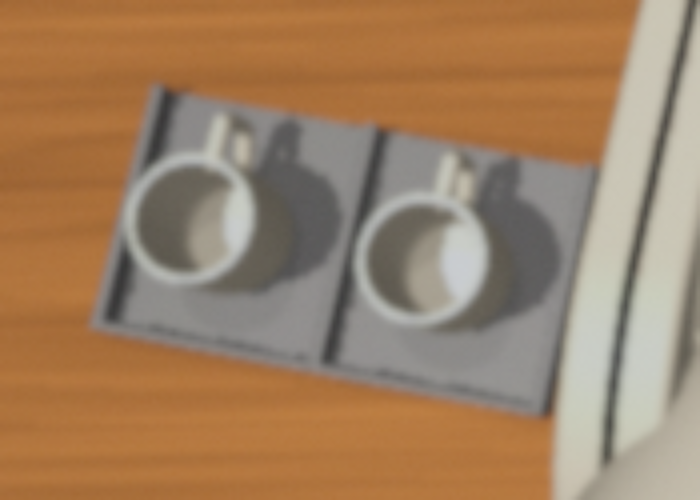

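```bash
python3 - <<'E'
from h import *
for n in ["side","top"]:
    im,d=bot.camera(n); q=cloud(n,d).reshape(-1,3); q=q[np.isfinite(q[:,0])]
    for f in [(.5625,.276),(.542,.1686)]:
        r=np.hypot(q[:,0]-f[0],q[:,1]-f[1]); s=q[(r>.038)&(r<.058)&(q[:,2]>.035)&(q[:,2]<.066)]
        a=np.degrees(np.arctan2(s[:,1]-f[1],s[:,0]-f[0])); print(n,len(s),np.median(a))
E
```

```text
side 46 -11.338246651598515
side 55 -12.699097196022578
top 49 -12.464043307176953
top 38 -13.69850644311683
```

Both handles are within 2° of the tray's open direction (-12°).

```bash
python3 -c "
from workcell import bot
print(bot.job_done())"
```

```text
the job is handed in; nothing more can be done
None
```

I've handed the job in: both small mugs stand upright on the tray, one per compartment, with their handles within about 2° of straight out to the open side. I set them down gently and did not touch the big mug.

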